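# Unhook the slotted drip plate from the drying rack

### The job

Two drip plates hang by their lips on the top rail of the sloping drying rack; take the slotted one. Holding its handle, first raise its lower end until the plate is about level while its lip stays hooked on the rail, then lift the lip up off the rail. Set the plate down (do not drop it) in the middle of the flat steel tray, level and lengthwise along the tray, let go, and leave the plain plate hanging where it is.

Things in the scene. Friction and masses are not known exactly. Their poses are not given: they have to be found in the camera images.
- slotted_plate: Take this: aluminium, 130x75x4 mm, 0.22 kg, four lengthwise slots; hangs sloping 25 deg, lower end to the robot, turns freely about the rail. Origin: on the rail's axis while hung, mid-width; x along it to the lip end, z out of its top. Sheet: x -120 to +10, z +5 to +9. Lip (x +5 to +14, flared) and a foot (x -120) reach down to z -13: set down level, origin is 13 mm up. Raised 20 mm it is free.
- slotted_handle (a point): Centre of the slotted plate's handle: upright grey block, 12 (plate x) x 40 (y) x 30 mm high (z +9 to +39 of the plate), near the lower end at x -94.5, y 0, z +24 mm of the plate. Axes as the plate's. Grip it across its 12 mm thickness.
- plain_handle (a point): Centre of the same handle on the other plate, equal in size but solid, without slots; it hangs about 105 mm beside the slotted one (either may be the left one) and stays there. Axes as the slotted plate's.
- top_rail (a point): Middle of the axis of the fixed rack's top rail, a 10 mm round steel bar along y, 130 mm above the table. x points uphill, away from the plates' lower ends; z up. The rack is 258 mm wide; its second rail is 81 mm nearer the robot (-x) and 38 mm lower, under the plates. The rail stops a plate only toward -x: ease it 4 mm toward +x before lifting and the lip cannot drag.
- drip_tray: Fixed flat tray of bare metal, 203 (x) x 322 (y) x 14 mm high with a low rim. Origin: centre of its underside on the table; y along its length, which points roughly away from the robot. Its floor is 2 mm above the origin.

How it is judged:
On the way, in this order (a step that is already met when the one before it is completed fails the run):
1. the slotted plate's lower end is raised until the plate is within 12 degrees of level, its lip still hooked on the rail (its origin within 12 mm of the rail's axis along x and z) (angle between slotted_plate's own z axis and vertical below 0.21 rad and x of slotted_plate in the frame of top_rail between -0.012 and 0.012 m and z of slotted_plate in the frame of top_rail between -0.012 and 0.012 m), for 0.1 s.
2. its lip is lifted off, its origin more than 22 mm above the rail's axis (z of slotted_plate in the frame of top_rail above 0.022 m), for 0.1 s.
3. it is down in the tray (origin and handle within 12 mm of their resting heights) while still held in the fingers (z of slotted_plate in the frame of drip_tray below 0.028 m and height (world z) of slotted_handle below 0.052 m and contact force between the fingers and slotted_plate above 1 N), for 0.05 s.
At the end, for the whole second after the job is handed in: The slotted plate stands level (5 degrees) and at rest on the tray's floor, along the tray's length (17 degrees, either way round), its origin and handle both within 55 mm of the tray's middle across and 110 mm along; released; the plain plate's handle within 20 mm of where it hung (angle between slotted_plate's own z axis and vertical below 0.09 rad and angle between the x axis of slotted_plate and the y axis of drip_tray, either way round below 0.3 rad and x of slotted_plate in the frame of drip_tray between -0.055 and 0.055 m and x of slotted_handle in the frame of drip_tray between -0.055 and 0.055 m and y of slotted_plate in the frame of drip_tray between -0.11 and 0.11 m and y of slotted_handle in the frame of drip_tray between -0.11 and 0.11 m and z of slotted_plate in the frame of drip_tray below 0.022 m and linear speed of slotted_plate below 0.02 m/s and distance of plain_handle from where it was at the start of the episode below 0.02 m); the robot touches nothing.
It fails at once if the plain plate is knocked or taken from its place (handle moved over 30 mm) (distance of plain_handle from where it was at the start of the episode above 0.03 m).
It also fails if it takes over 45 s, if anything falls off the work surface, if the arm or the gripper's body presses on something with over 40 N, if the wrist force passes 120 N, or if a joint passes its speed limit or range.

### The arm

A 6-joint arm with a two-finger parallel gripper is mounted at the origin on a cart in front of the work surface, level with it; the furniture and walls round the work are solid. World frame = base frame: x ahead of the robot, y to its left, z up, the work surface at z = 0. Lengths are in m, angles in rad, forces in N, time in s.
With the tool pointing down it reaches from about 0.3 to 0.875 m from the base axis. Payload 4.2 kg.
Tool frame: the origin (TCP) lies midway between the tips of the shut fingers; the grasp point (between the pads) lies 19 mm behind it; z points along the fingers, y is the direction in which the jaws open and shut (so a half turn about z gives the same grasp; the last joint's range is limited). The gripper opens to 85 mm and grips with 20 to 120 N. Pads are 22 mm wide; open, the fingers measure 114 mm over their backs; the gripper's body (76 mm by 85 mm) begins 54 mm behind the grasp point. The pads swing forward as they close: fully open they stand 13 mm farther back than shut.
Start: joints at [-1.234, 0.32, 1.565, -0, 1.257, -0.02], TCP at [0.201, -0.539, 0.231] pointing down, gripper open.
Joint ranges: [-3.11, 3.11], [-0.84, 2.01], [0.21, 2.61], [-1.34, 4.49], [0.05, 2.63], [-2.56, 2.56]. Speed limits (rad/s): [2.57, 2.57, 3.14, 3.14, 3.14, 3.14].

### API

Orientations are given as a 3x3 rotation matrix whose columns are the frame's x, y, z axes.
In Python, from station import manip gives the robot as it stands.
- The arm moves only by the shell command python3 -m inch 'ROWS' [OPENING]. ROWS is JSON, a list that holds one entry, the list of rows, each a list of 6 numbers: the shift along the tool's x, y, z scaled (see below), then the turn, a rotation vector about the tool's x, y, z scaled (see below). A call has exactly 5 rows; each row is the pose to reach, as a shift and turn from the pose commanded when the call began, along the tool's axes at that moment; what a row does not reach only later rows make up. The controller multiplies each number of a shift by 500 mm and each number of a turn by pi/2 rad. A row lasts 1/8 s, in which the tool goes at most 62.5 mm and 10.7 degrees, less where a joint would pass 70% of its speed; a pose out of reach is approached as far as the arm can. A call with a number of a shift or a turn outside -1 to 1 is refused whole. A call with a gripper value outside its range is refused whole. OPENING is the gripper's target within -1 to 1 (fully open at 1, half-way at 0, shut at -1), set as the call begins (- or left out, the last holds). The fingers move at their own pace and stop on an object; the grip force is fixed at half the most. Time passes only in rows, so rows that repeat a pose let the fingers close, or fill a call up. It gives the time, the measured TCP pose, the force and the opening at its end, in the units of the state.
- manip.observe(): the state, without advancing time (a new reading comes with each control period).
- manip.get_image(name): name is "scene" or "top" or "wrist"; returns a dict with "pixels" (400x640x3 uint8, red, green, blue), "depth" (400x640 float32, m along the optical axis (not along the pixel's ray), 0 where there is no reading), "K" (3x3 intrinsics, pixels), "world_to_cam" (4x4, takes a point from world to camera coordinates). Camera axes: x right, y up, looking along -z (the intrinsics and any distortion apply to the point x, -y, -z); pixel columns grow to the right and rows downward; lengths in m; the calibration is good to about 2 mm. The wrist camera is an equidistant fisheye: a pixel r from the principal point sees the ray r / f radians off the axis. A picture is of the moment at which its call begins.
- manip.hand_in(): hands the job in, once; it reports no verdict.
Trained networks look in the newest picture that a camera, given by its name, has taken for a name from the list of things; names that differ only in an ending like _2 or _b are one class to them, and where a whole thing is asked for, a point or a joint stands for the part that bears it (a point fixed in the world has none). Each returns a list of dicts, best first, with "conf" (0 to 1); they miss things now and then, are a little off and sometimes report something else, mostly with a low value. They report only what shows in the picture. A call takes as long as a camera call.
- manip.boxes_of(camera, query): "bbox" ([left, top, right, bottom] in pixels, round what is visible of it).
- manip.mark_of(camera, query): "point" ([column, row] in pixels: a listed point, or the origin of a listed thing).
The state is a dict: "time": time; "joint_positions": joint angles; "dq": joint speeds; "tau": joint torques, N m; "ee_pos": TCP position; "tcp_rot": TCP orientation; "ft_force": force on the tool from outside, world axes, zero at the start; "ft_torque": the same for the moment, N m; "opening": opening from 0.0 (shut) to 1.0 (fully open).
Only numpy, scipy, OpenCV 4.12 (cv2) and the standard library are available. Lean on these libraries where they do the work, as an engineer would, in place of code of your own. Each camera call takes 0.05 s, during which the arm holds its last target.

## Working session

There is one attempt and no reset: what is moved stays moved. The work goes in short steps, Python scripts to look and compute and a shell command to move; the robot and the scene stay as the last step left them, time stands still between calls to the robot, and variables do not carry over. Pictures are saved under pics/ and viewed, and the job is handed in when it is done.

```bash
ls; mkdir -p pics; cat > h.py <<'E'
import numpy as np, cv2
from station import manip
def save(img,name):
    cv2.imwrite('pics/'+name,cv2.cvtColor(img['pixels'],cv2.COLOR_RGB2BGR))
def proj_pt(img,col,row,d=None):
    K=img['K'];T=np.linalg.inv(img['world_to_cam'])
    if d is None:
        d=img['depth'][int(round(row)),int(round(col))]
    x=(col-K[0,2])/K[0,0]*d;y=(row-K[1,2])/K[1,1]*d
    return (T@np.array([x,-y,-d,1]))[:3]
E
python3 - <<'E'
from h import *
s=manip.observe();print(s['time'],s['ee_pos'],s['tcp_rot'],s['opening'],s['ft_force'])
for c in ['scene','top','wrist']:
    im=manip.get_image(c);save(im,c+'0.png');print(c,im['K'].tolist(),np.linalg.inv(im['world_to_cam']).round(3).tolist())
    for q in ['slotted_plate','slotted_handle','plain_handle','top_rail','drip_tray']:
        try:
            b=manip.mark_of(c,q)
        except Exception as e: b=str(e);print(b);continue
        for r in b[:2]:
            p=r['point']; 
            print(c,q,round(r['conf'],2),np.round(p,1), proj_pt(im,*p).round(4) if c!='wrist' else '')
E
```

```text
pics
0.0 [ 0.20069915 -0.53835576  0.23048304] [[ 9.37017465e-01  3.49282101e-01 -5.32742251e-04]
 [ 3.49282499e-01 -9.37016022e-01  1.64606373e-03]
 [ 7.57525717e-05 -1.72846801e-03 -9.99998503e-01]] 1.000116201082451 [-0.60140238 -1.17360501  0.61983787]
scene [[491.1535165725205, 0.0, 320.9833560757335], [0.0, 491.1535165725205, 200.29805880058885], [0.0, 0.0, 1.0]] [[-0.881, 0.338, -0.33, 0.175], [-0.473, -0.624, 0.622, 0.695], [0.004, 0.705, 0.709, 0.963], [0.0, 0.0, 0.0, 1.0]]
scene slotted_plate 0.64 [248.1 242.3] [0.6364 0.1631 0.1411]
scene slotted_handle 0.83 [289.7 262.2] [0.5364 0.1561 0.1246]
scene plain_handle 0.93 [310.3 228.7] [0.5427 0.0542 0.1277]
scene top_rail 0.81 [260.8 229.1] [0.636  0.1143 0.1359]
scene drip_tray 0.9 [367.7 181.6] [ 0.5402 -0.2767  0.0033]
top [[433.80565236441043, 0.0, 317.5286609750258], [0.0, 433.80565236441043, 199.3186349768849], [0.0, 0.0, 1.0]] [[-0.002, 0.994, -0.114, 0.465], [-1.0, 0.001, 0.024, -0.049], [0.024, 0.114, 0.993, 1.115], [0.0, 0.0, 0.0, 1.0]]
top slotted_plate 0.73 [216.3 173.6] [0.636  0.1576 0.1381]
top slotted_handle 0.61 [221.6 215.8] [0.5409 0.1459 0.1258]
top slotted_handle 0.16 [390.3 219. ] [ 0.542  -0.2634  0.0009]
top plain_handle 0.56 [263.  213.4] [0.5464 0.0521 0.1256]
top plain_handle 0.37 [216.9 172.7] [0.6376 0.1558 0.1407]
top top_rail 0.93 [238.8 172.8] [ 0.4655 -0.0485  1.1152]
top drip_tray 0.7 [392.2 219.4] [ 5.410e-01 -2.684e-01  5.000e-04]
wrist [[309.70691628693146, 0.0, 318.1419656363025], [0.0, 309.70691628693146, 197.18271530913296], [0.0, 0.0, 1.0]] [[0.35, 0.889, 0.294, 0.276], [-0.937, 0.332, 0.109, -0.51], [-0.001, -0.313, 0.95, 0.374], [0.0, 0.0, 0.0, 1.0]]
```

View pics/scene0.png

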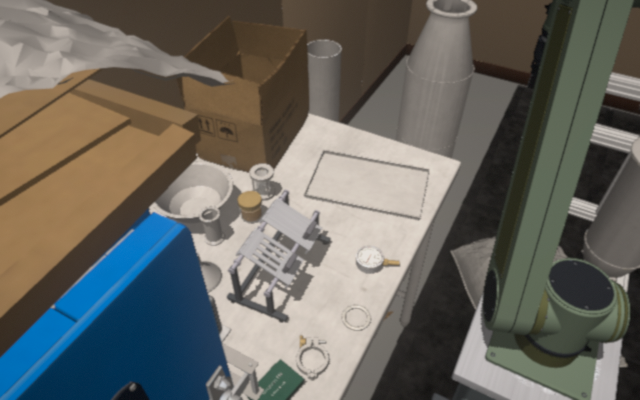

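View pics/top0.png

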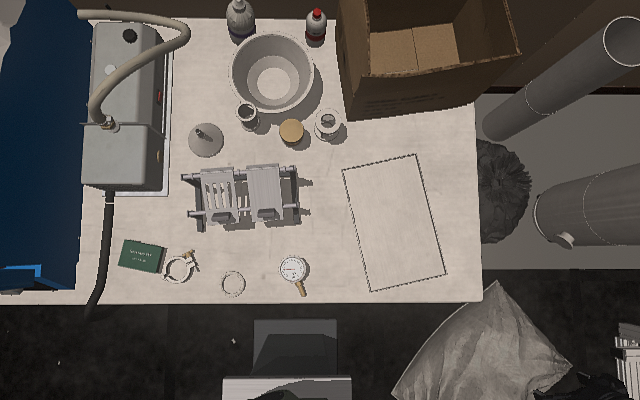

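The slotted plate is the left one (+y): slots at (220,190) in the top view and (268,250) in the scene view. The tray is on the right, with its centre at about (393,220) in top. Next I'll refine the poses using depth.

```bash
cat > cl.py <<'E'
from h import *
def cloud(im):
    K=im['K'];d=im['depth'];T=np.linalg.inv(im['world_to_cam'])
    v,u=np.mgrid[0:400,0:640]
    P=np.stack([(u-K[0,2])/K[0,0]*d,-(v-K[1,2])/K[1,1]*d,-d,np.ones_like(d)],-1)@T.T
    P=P[...,:3];P[d<=0]=np.nan
    return P
E
python3 - <<'E'
from cl import *
for c in ['top','scene']:
    im=manip.get_image(c);P=cloud(im)
    cr=im['pixels'][140:250,160:320] if c=='top' else im['pixels'][190:330,210:340]
    cv2.imwrite(f'pics/{c}_crop.png',cv2.cvtColor(cv2.resize(cr,None,fx=4.5 if c=='top' else 4,fy=4.5 if c=='top' else 4,interpolation=cv2.INTER_CUBIC),cv2.COLOR_RGB2BGR))
    Q=P.reshape(-1,3);Q=Q[np.isfinite(Q).all(1)]
    R=Q[(Q[:,0]>.45)&(Q[:,0]<.75)&(Q[:,1]>-.05)&(Q[:,1]<.28)&(Q[:,2]>.06)]
    # height map print, 10mm
    for x in np.arange(.70,.48,-.01):
        row=[]
        for y in np.arange(.25,-.02,-.01):
            m=(abs(R[:,0]-x)<.005)&(abs(R[:,1]-y)<.005)
            row.append('%3d'%(1000*R[m,2].max()) if m.any() else '  .')
        print('%.2f'%x,' '.join(row))
    t=P
    # tray rim by dark pixels
    g=im['pixels'].mean(-1)
    Z=P[...,2]
    m=(P[...,0]>.35)&(P[...,0]<.75)&(P[...,1]<-.1)&(P[...,1]>-.45)&(Z>.006)&(Z<.03)
    pts=P[m][:,:2].astype(np.float32);print(c,'rim',m.sum(),cv2.minAreaRect(pts) if m.sum()>5 else '')
E
```

```text
0.70   .   .   .   .   .   .   .   .   .   .   .   .   .   .   .   .   .   .   .   .   .   .   .   .   .   .   .
0.69   .   .   .   .   .   .   .   .   .   .   .   .   .   .   .   .   .   .   .   .   .   .   .   .   .   .   .
0.68   .   .   .   .   .   .   .   .   .   .   .   .   .   .   .   .   .   .   .   .   .   .   .   .   .   .   .
0.67   .   .   .   .   .   .   .   .   .   .   .   .   .   .   .   .   .   .   .   .   .   .   .   .   .   .   .
0.66   .   .   .   .   .   .   .   .   .   .   .   .   .   .   .   . 129 131 131 131 132 134 134 134 131   . 132
0.65   .   .   .   .   .   . 132 133 132 133 135 137 137 137 130 132 143 141 145 144 143 144 144 144 140 139 136
0.64   . 135 132   . 138 134 145 144 145 143 144 143 143 142 141 136 143 141 141 142 140 141 141 138 136 134 133
0.63   . 138 137 139 138 137 142 142 140 141 141 138 140 139 140   . 138 139 137 136 135 135 137 136   .   .   .
0.62   . 137 135 123 137 132 138 136 137 136 135 135 133 135   .   . 133 132 132 133 132 132 130 131   .   .   .
0.61   .   .   .   .   .   . 132 129 133 129 128 130 128 129   .   . 127 129 128 12
[... 3412 characters left out ...]
4  92   .   .
0.53   .   .   .   .   .   .  93  96 127 124 126 127 121  91  89   .   .  89  89  90  88   .   .   .   .   .   .
0.52   .   .   .   .   .   .  86  88   .   .   .   .   .   .   .   .   .   .   .   .   .   .   .   .   .   .   .
0.51   .   .   .   .   .   .   .   .   .   .   .   .   .   .   .   .   .   .   .   .   .   .   .   .   .   .   .
0.50   .   .   .   .   .   .   .   .   .   .   .   .   .   .   .   .   .   .   .   .   .   .   .   .   .   .   .
0.49   .   .   .   .   .   .   .   .   .   .   .   .   .   .   .   .   .   .   .   .   .   .   .   .   .   .   .
scene rim 588 ((0.5644627213478088, -0.26273173093795776), (0.4384951591491699, 0.21897158026695251), 14.660476684570312)
```

View pics/top_crop.png

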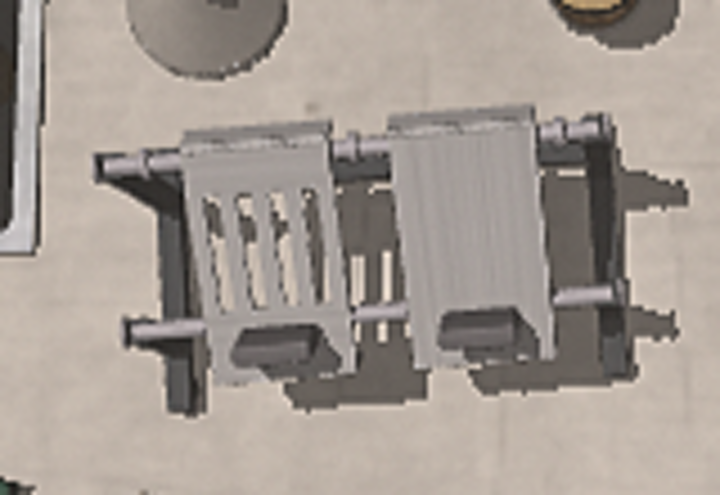

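View pics/scene_crop.png

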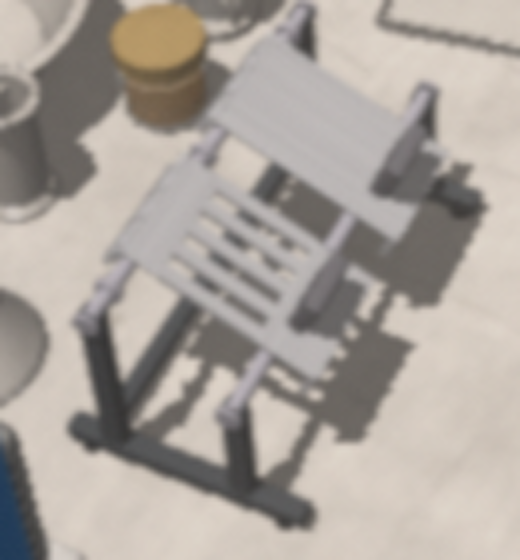

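```bash
python3 - <<'E'
from cl import *
def onplane(im,u,v,z):
    a=proj_pt(im,u,v,.5);b=proj_pt(im,u,v,1.5);t=(z-a[2])/(b[2]-a[2]);return a+t*(b-a)
for c in ['top','scene']:
    im=manip.get_image(c);P=cloud(im);Q=P.reshape(-1,3);Q=Q[np.isfinite(Q).all(1)]
    for nm,y0,y1 in [('slot',.10,.205),('plain',-.01,.1)]:
        B=Q[(Q[:,1]>y0)&(Q[:,1]<y1)&(Q[:,0]>.565)&(Q[:,0]<.635)&(Q[:,2]>.09)]
        A=np.c_[B[:,:2],np.ones(len(B))];w=np.ones(len(B),bool)
        for _ in range(6):
            s=np.linalg.lstsq(A[w],B[w,2],rcond=None)[0];w=abs(B[:,2]-A@s)<.005
        print(c,nm,'plane',s.round(3),'slope',np.degrees(np.arctan(np.hypot(*s[:2]))).round(1),'az',np.degrees(np.arctan2(s[1],s[0])).round(1))
        S=Q[(Q[:,1]>y0)&(Q[:,1]<y1)&(Q[:,0]<.60)&(Q[:,0]>.5)]
        S=S[S[:,2]-(np.c_[S[:,:2],np.ones(len(S))]@s)>.022]
        r=cv2.minAreaRect(S[:,:2].astype(np.float32));print('  hand',len(S),S.mean(0).round(4),np.round(r[0],4),np.round(r[1],4),r[2])
    rail=[(y,) for y in (.24,.01)]
    # rail top ends & tops
    for y0,y1,x0,x1 in [(.205,.245,.61,.67),(.088,.104,.61,.68),(-.04,-.012,.62,.68)]:
        S=Q[(Q[:,1]>y0)&(Q[:,1]<y1)&(Q[:,0]>x0)&(Q[:,0]<x1)&(Q[:,2]>.126)];print('  rail',len(S),np.median(S,0).round(4),S[:,1].min().round(3),S[:,1].max().round(3))
    if c=='top':
        for p in [(342,170),(416,154),(446,273),(370,291)]: print(onplane(im,*p,.014).round(4))
        print(manip.boxes_of(c,'drip_tray')[:1])
        g=cv2.cvtColor(im['pixels'],cv2.COLOR_RGB2BGR)[140:300,330:460];cv2.imwrite('pics/tray.png',cv2.resize(g,None,fx=3.7,fy=3.7,interpolation=cv2.INTER_CUBIC))
E
```

```text
top slot plane [ 0.468  0.034 -0.164] slope 25.2 az 4.2
  hand 107 [0.5365 0.1495 0.1242] [0.5363 0.1501] [0.0141 0.04  ] 0.5743398070335388
top plain plane [ 0.472  0.04  -0.167] slope 25.4 az 4.9
  hand 107 [0.5453 0.0458 0.1239] [0.5458 0.0466] [0.0146 0.0395] 6.323306560516357
  rail 95 [0.6291 0.2249 0.134 ] 0.206 0.24
  rail 47 [0.6396 0.0914 0.1338] 0.088 0.103
  rail 23 [ 0.648  -0.0161  0.1331] -0.021 -0.014
[ 0.6677 -0.1384  0.014 ]
[ 0.7104 -0.3316  0.014 ]
[ 0.4046 -0.3992  0.014 ]
[ 0.3607 -0.206   0.014 ]
[{'bbox': [343.2, 152.9, 447.3, 291.2], 'conf': 0.73}]
scene slot plane [ 0.471  0.039 -0.167] slope 25.3 az 4.7
  hand 100 [0.537  0.1528 0.1245] [0.538 0.151] [0.0148 0.0416] 5.8516926765441895
scene plain plane [ 0.468  0.045 -0.165] slope 25.2 az 5.5
  hand 84 [0.5454 0.049  0.124 ] [0.5467 0.0473] [0.013  0.0404] 3.9544403553009033
  rail 102 [0.6305 0.2258 0.1334] 0.206 0.241
  rail 60 [0.6408 0.0911 0.1337] 0.088 0.104
  rail 20 [ 0.6504 -0.0169  0.1329] -0.021 -0.012
```

View pics/tray.png

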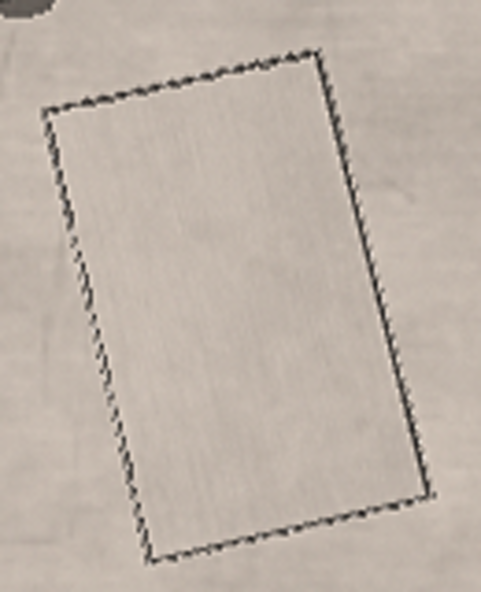

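Top view: the tray's corners give its centre at about (0.536,-0.269), with its length at a yaw of about 12.4°. The rack's yaw is about 4.5°. Next I'll refine the handle's top face and compute the first moves.

```bash
cat > mv.py <<'E'
from cl import *
from scipy.spatial.transform import Rotation as Ro
def plateR(yaw,pitch):  # pitch: x axis up
    return Ro.from_euler('ZY',[yaw,-pitch],degrees=True).as_matrix()
def toolR(yaw,pitch):
    R=plateR(yaw,pitch); y=R[:,0];z=-R[:,2]
    return np.c_[np.cross(y,z),y,z]
def rel(p,R):
    s=manip.observe();R0=np.array(s['tcp_rot']);p0=np.array(s['ee_pos'])
    sh=R0.T@(np.array(p)-p0)/.5; tu=Ro.from_matrix(R0.T@R).as_rotvec()/(np.pi/2)
    print('t %.2f pos'%s['time'],p0.round(4),'dist %.3f'%np.linalg.norm(sh*.5),'turn deg %.1f'%(np.linalg.norm(tu)*90),'F',np.round(s['ft_force'],1),'op %.3f'%s['opening'])
    for f in (.2,.4,.6,.8,1): print([float(round(v,4)) for v in np.r_[sh,tu]*f])
O=np.array([.635,.158,.130]);YAW=4.5
E
python3 - <<'E'
from mv import *
for c in ['top','scene']:
    im=manip.get_image(c);P=cloud(im);Q=P.reshape(-1,3);Q=Q[np.isfinite(Q).all(1)]
    L=(Q-O)@plateR(YAW,25)   # plate coords
    m=(L[:,2]>.033)&(L[:,2]<.05)&(abs(L[:,0]+.0945)<.03)&(abs(L[:,1])<.04)
    S=L[m];print(c,'top face plate coords',m.sum(),S.mean(0).round(4),S.min(0).round(4),S.max(0).round(4))
    m=(L[:,2]>.002)&(L[:,2]<.016)&(L[:,0]>-.13)&(L[:,0]<-.005)&(abs(L[:,1])<.06)
    S=L[m];print('  sheet',np.percentile(S[:,1],[1,99]).round(4),S[:,2].mean().round(4),S[:,0].min().round(3))
R=toolR(YAW,25);print(R.round(3))
g=O+plateR(YAW,25)@[-.0945,0,.014];print('grasp tcp',g.round(4))
pre=g-R[:,2]*.09
print('pre',pre.round(3));rel(pre+[0,0,.03],R)
E
```

```text
top top face plate coords 91 [-0.0926 -0.0005  0.0379] [-0.0998 -0.0207  0.0331] [-0.0867  0.0199  0.0419]
  sheet [-0.0518  0.0508] 0.008 -0.119
scene top face plate coords 89 [-0.0916  0.0013  0.0368] [-0.0976 -0.0213  0.033 ] [-0.0856  0.0205  0.0409]
  sheet [-0.0445  0.0502] 0.0073 -0.117
[[-0.078  0.904  0.421]
 [ 0.997  0.071  0.033]
 [ 0.     0.423 -0.906]]
grasp tcp [0.5437 0.1508 0.1028]
pre [0.506 0.148 0.184]
t 1.25 pos [ 0.2008 -0.5388  0.2313] dist 0.752 turn deg 77.6 F [ 0.5  0.4 -0.3] op 1.002
[0.2102, -0.2147, 0.0068, -0.0475, 0.0359, -0.1618]
[0.4205, -0.4295, 0.0136, -0.0951, 0.0718, -0.3236]
[0.6307, -0.6442, 0.0203, -0.1426, 0.1076, -0.4854]
[0.8409, -0.859, 0.0271, -0.1902, 0.1435, -0.6472]
[1.0512, -1.0737, 0.0339, -0.2377, 0.1794, -0.809]
```

```bash
sed -i 's/\.635,\.158/.637,.158/' mv.py
python3 -m inch '[[[0.07,-0.07,0,-0.015,0.01,-0.05],[0.14,-0.14,0,-0.03,0.02,-0.1],[0.21,-0.21,0,-0.045,0.03,-0.15],[0.28,-0.28,0,-0.06,0.04,-0.2],[0.36,-0.36,0,-0.075,0.05,-0.26]]]'
cat > tgt.py <<'E'
import sys
from mv import *
R=toolR(YAW,25);g=O+plateR(YAW,25)@[-.0945,0,.014]
rel(g-R[:,2]*float(sys.argv[1]),R)
E
python3 tgt.py .11
```

```text
time: 1.88
ee_pos: [0.3071, -0.306, 0.2316]
tcp_rot: [[0.716, 0.686, 0.13], [0.696, -0.716, -0.058], [0.053, 0.132, -0.99]]
ft_force: [1.4, 1.6, 0.3]
opening: 1.004
t 1.88 pos [ 0.3071 -0.306   0.2316] dist 0.493 turn deg 52.7 F [1.4 1.6 0.3] op 1.004
[0.1806, -0.0785, 0.0109, -0.0332, 0.0254, -0.1094]
[0.3613, -0.157, 0.0219, -0.0664, 0.0508, -0.2187]
[0.5419, -0.2355, 0.0328, -0.0996, 0.0762, -0.3281]
[0.7226, -0.314, 0.0437, -0.1329, 0.1016, -0.4375]
[0.9032, -0.3925, 0.0547, -0.1661, 0.127, -0.5469]
```

```bash

python3 -m inch '[[[0.09,-0.04,0,-0.015,0.012,-0.055],[0.18,-0.08,0,-0.03,0.025,-0.11],[0.27,-0.12,0,-0.05,0.04,-0.165],[0.36,-0.16,0.01,-0.065,0.05,-0.22],[0.45,-0.2,0.01,-0.083,0.063,-0.275]]]'
python3 tgt.py .11
```

```text
time: 2.5
ee_pos: [0.4004, -0.078, 0.2252]
tcp_rot: [[0.347, 0.893, 0.288], [0.936, -0.349, -0.046], [0.059, 0.285, -0.957]]
ft_force: [0.5, -0.5, -0.3]
opening: 0.998
t 2.50 pos [ 0.4004 -0.078   0.2252] dist 0.247 turn deg 26.2 F [ 0.5 -0.5 -0.3] op 0.998
[0.0975, 0.0013, 0.016, -0.0167, 0.0127, -0.0543]
[0.195, 0.0025, 0.0319, -0.0334, 0.0253, -0.1086]
[0.2925, 0.0038, 0.0479, -0.0501, 0.038, -0.1629]
[0.39, 0.005, 0.0639, -0.0668, 0.0506, -0.2172]
[0.4875, 0.0063, 0.0798, -0.0835, 0.0633, -0.2715]
```

```bash

python3 -m inch '[[[0.11,0.001,0.01,-0.02,0.015,-0.065],[0.22,0.003,0.03,-0.04,0.03,-0.13],[0.33,0.004,0.05,-0.06,0.045,-0.2],[0.43,0.005,0.07,-0.075,0.057,-0.245],[0.487,0.006,0.08,-0.083,0.063,-0.271]]]'
python3 - <<'E'
from mv import *
im=manip.get_image('wrist');save(im,'w1.png')
import subprocess
for q in ['slotted_handle','plain_handle']: print(q,[(round(r['conf'],2),np.round(r['point'],1)) for r in manip.mark_of('wrist',q)[:2]])
for c in ['top','scene']:
    im=manip.get_image(c);save(im,c+'1.png')
    print(c,[(round(r['conf'],2),np.round(r['point'],1)) for r in manip.mark_of(c,'slotted_handle')[:2]])
E
python3 tgt.py .06
```

```text
time: 3.12
ee_pos: [0.4998, 0.1475, 0.2019]
tcp_rot: [[-0.079, 0.904, 0.419], [0.997, 0.071, 0.034], [0.0, 0.421, -0.907]]
ft_force: [-0.3, -0.0, -0.5]
opening: 1.001
slotted_handle [(0.66, array([317.6, 193.7]))]
plain_handle [(0.66, array([317.2, 299.1]))]
top [(0.93, array([220.2, 218.8]))]
scene [(0.72, array([293.6, 261.9]))]
t 3.48 pos [0.4992 0.1442 0.2024] dist 0.050 turn deg 0.3 F [ 0.1 -0.3 -0.8] op 0.998
[0.0012, 0.0002, 0.0201, -0.0003, 0.0002, -0.0006]
[0.0024, 0.0004, 0.0401, -0.0006, 0.0004, -0.0013]
[0.0036, 0.0006, 0.0602, -0.0009, 0.0006, -0.0019]
[0.0049, 0.0009, 0.0802, -0.0012, 0.0008, -0.0025]
[0.0061, 0.0011, 0.1003, -0.0014, 0.001, -0.0031]
```

View pics/w1.png

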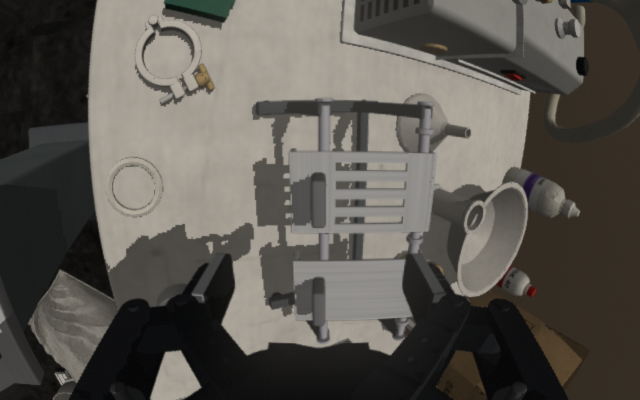

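The wrist view shows the slotted handle at about (318,198), between the fingers' mid columns (about 320), and the plain handle at (317,299). Now I'll measure it with the fisheye model.

```bash
cat > wr.py <<'E'
from mv import *
def wcloud(im):
    K=im['K'];d=im['depth'].astype(float);T=np.linalg.inv(im['world_to_cam'])
    v,u=np.mgrid[0:400,0:640]
    a=(u-K[0,2])/K[0,0];b=(v-K[1,2])/K[1,1];r=np.hypot(a,b)+1e-9
    k=np.tan(np.minimum(r,1.4))/r
    P=np.stack([a*k*d,-b*k*d,-d,np.ones_like(d)],-1)@T.T
    P=P[...,:3];P[(d<=0)|(r>1.2)]=np.nan;return P
E
python3 - <<'E'
from wr import *
im=manip.get_image('wrist');P=wcloud(im);Q=P.reshape(-1,3);Q=Q[np.isfinite(Q).all(1)]
L=(Q-O)@plateR(YAW,25)
m=(L[:,2]>.033)&(L[:,2]<.05)&(abs(L[:,0]+.0945)<.03)&(abs(L[:,1])<.04);S=L[m]
print(m.sum(),S.mean(0).round(4),S.min(0).round(4),S.max(0).round(4))
m=(L[:,2]>.0)&(L[:,2]<.02)&(L[:,0]>-.13)&(L[:,0]<-.005)&(abs(L[:,1])<.045);S=L[m]
A=np.c_[S[:,:2],np.ones(len(S))];s=np.linalg.lstsq(A,S[:,2],rcond=None)[0];print('sheet',s.round(4),S.min(0).round(4),S.max(0).round(4))
s=manip.observe();print('tcp in plate',((np.array(s['ee_pos'])-O)@plateR(YAW,25)).round(4),s['ee_pos'])
E
```

```text
751 [-0.0948  0.0011  0.038 ] [-0.1009 -0.0195  0.033 ] [-0.0888  0.0196  0.0411]
sheet [0.0008 0.0031 0.0086] [-1.201e-01 -4.490e-02  1.000e-04] [-0.005   0.045   0.0189]
tcp in plate [-0.0948 -0.003   0.1242] [0.49925572 0.14417794 0.20250254]
```

```bash

python3 -m inch '[[[0.006,0,0.04,0,0,0],[0.006,0,0.08,0,0,0],[0.006,0,0.12,0,0,0],[0.006,0,0.16,0,0,0],[0.006,0,0.16,0,0,0]]]'
python3 tgt.py 0
```

```text
time: 4.15
ee_pos: [0.5323, 0.1497, 0.1286]
tcp_rot: [[-0.073, 0.906, 0.417], [0.997, 0.067, 0.031], [0.0, 0.418, -0.908]]
ft_force: [-1.1, -0.4, 0.4]
opening: 1.0
t 4.15 pos [0.5323 0.1497 0.1286] dist 0.029 turn deg 0.4 F [-1.1 -0.4  0.4] op 1.000
[0.0001, 0.0006, 0.0116, -0.0006, 0.0003, -0.0006]
[0.0001, 0.0011, 0.0233, -0.0012, 0.0005, -0.0012]
[0.0002, 0.0017, 0.0349, -0.0018, 0.0008, -0.0018]
[0.0002, 0.0022, 0.0465, -0.0024, 0.0011, -0.0023]
[0.0003, 0.0028, 0.0582, -0.003, 0.0013, -0.0029]
```

```bash

python3 -m inch '[[[0,0.001,0.02,0,0,0],[0,0.002,0.04,0,0,0],[0,0.003,0.056,0,0,0],[0,0.003,0.056,0,0,0],[0,0.003,0.056,0,0,0]]]'
python3 tgt.py 0|head -1
python3 -m inch '[[[0,0,0,0,0,0],[0,0,0,0,0,0],[0,0,0,0,0,0],[0,0,0,0,0,0],[0,0,0,0,0,0]]]' -1
python3 -m inch '[[[0,0,0,0,0,0],[0,0,0,0,0,0],[0,0,0,0,0,0],[0,0,0,0,0,0],[0,0,0,0,0,0]]]' -1
python3 - <<'E'
from mv import *
for c in ['top','scene','wrist']:
    im=manip.get_image(c);save(im,c+'2.png')
E
python3 tgt.py 0|head -1
```

```text
time: 4.78
ee_pos: [0.546, 0.1518, 0.1049]
tcp_rot: [[-0.075, 0.905, 0.419], [0.997, 0.068, 0.032], [0.001, 0.421, -0.907]]
ft_force: [1.0, 0.2, 0.1]
opening: 0.998
t 4.78 pos [0.546  0.1518 0.1049] dist 0.002 turn deg 0.2 F [1.  0.2 0.1] op 0.998
time: 5.4
ee_pos: [0.5457, 0.1517, 0.105]
tcp_rot: [[-0.075, 0.905, 0.419], [0.997, 0.068, 0.032], [0.001, 0.42, -0.907]]
ft_force: [-2.2, -0.1, 2.7]
opening: 0.128
time: 6.02
ee_pos: [0.5457, 0.1517, 0.105]
tcp_rot: [[-0.075, 0.905, 0.419], [0.997, 0.068, 0.032], [0.001, 0.42, -0.907]]
ft_force: [-4.8, -0.7, 5.3]
opening: 0.128
t 6.17 pos [0.5457 0.1517 0.105 ] dist 0.002 turn deg 0.2 F [-5.2  0.   4.9] op 0.124
```

View pics/wrist2.png

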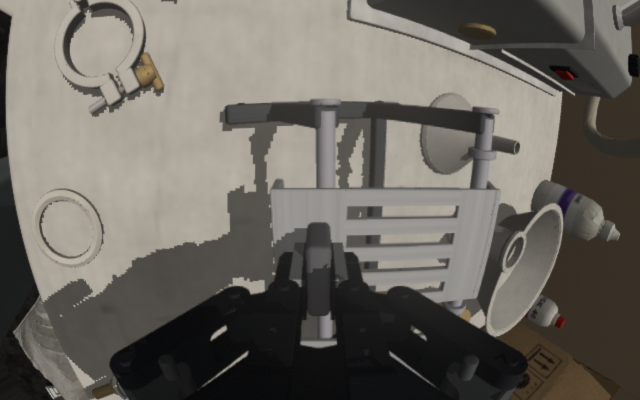

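Both pads are closed on the handle at (318,270), opening 0.128 (about 11 mm). Next I'll swing the plate up about the rail.

```bash
cat > arc.py <<'E'
import sys
from mv import *
def go(ps,offs,end=False):
    s=manip.observe();R0=np.array(s['tcp_rot']);p0=np.array(s['ee_pos'])
    R=plateR(YAW,25);d=np.array([float(v) for v in open('d.txt').read().split()])
    u=plateR(YAW,0)
    for p,o in zip(ps,offs):
        t=O+u@np.array(o)+plateR(YAW,p)@d
        print([float(round(v,4)) for v in np.r_[R0.T@(t-p0)/.5,Ro.from_matrix(R0.T@toolR(YAW,p)).as_rotvec()/(np.pi/2)]])
E
python3 - <<'E'
from arc import *
s=manip.observe();d=(np.array(s['ee_pos'])-O)@plateR(YAW,25);open('d.txt','w').write(' '.join(map(str,d)));print(d.round(4))
go([22.5,20,17.5,15,12.5],[(.0004*k,0,.0003*k) for k in range(1,6)])
E
```

```text
[-0.0935  0.0009  0.016 ]
[0.0, 0.0025, -0.0083, 0.0263, 0.0005, -0.0022]
[0.0, 0.0054, -0.0166, 0.054, 0.0005, -0.0022]
[0.0, 0.0087, -0.0248, 0.0818, 0.0004, -0.0022]
[0.0, 0.0122, -0.0328, 0.1096, 0.0004, -0.0022]
[0.0, 0.0162, -0.0408, 0.1374, 0.0003, -0.0022]
```

```bash

python3 -m inch '[[[0,0.0025,-0.0083,0.027,0,0],[0,0.0054,-0.0166,0.054,0,0],[0,0.0087,-0.0248,0.082,0,0],[0,0.0122,-0.0328,0.11,0,0],[0,0.0162,-0.0408,0.138,0,0]]]'
python3 - <<'E'
from arc import *
go([10,7.5,5,2.5,0],[(.002,0,.0015)]*5)
E
```

```text
time: 6.8
ee_pos: [0.5443, 0.1515, 0.1262]
tcp_rot: [[-0.075, 0.974, 0.212], [0.997, 0.073, 0.016], [0.001, 0.213, -0.977]]
ft_force: [-0.1, 0.5, -2.9]
opening: 0.126
[0.0002, 0.0023, -0.0095, 0.0253, 0.0001, -0.0025]
[0.0002, 0.0042, -0.0175, 0.0531, 0.0, -0.0025]
[0.0002, 0.0064, -0.0255, 0.0809, -0.0, -0.0025]
[0.0002, 0.009, -0.0333, 0.1087, -0.0001, -0.0025]
[0.0002, 0.012, -0.0411, 0.1364, -0.0001, -0.0025]
```

```bash

python3 -m inch '[[[0,0.0023,-0.0095,0.0265,0,0],[0,0.0042,-0.0175,0.054,0,0],[0,0.0064,-0.0255,0.081,0,0],[0,0.009,-0.0333,0.109,0,0],[0,0.012,-0.041,0.136,0,0]]]'
python3 -m inch '[[[0,0,0,0,0,0],[0,0,0,0,0,0],[0,0,0,0,0,0],[0,0,0,0,0,0],[0,0,0,0,0,0]]]'
python3 - <<'E'
from arc import *
go([0]*2,[(.002,0,.0015)]*2)
from cl import *
for c in ['top','scene']:
    im=manip.get_image(c);save(im,c+'3.png');Q=cloud(im).reshape(-1,3);Q=Q[np.isfinite(Q).all(1)]
    L=(Q-O)@plateR(YAW,0)
    m=(L[:,2]>-.02)&(L[:,2]<.04)&(L[:,0]>-.08)&(L[:,0]<-.005)&(abs(L[:,1])<.045);S=L[m]
    # robust plane
    w=np.ones(len(S),bool);A=np.c_[S[:,:2],np.ones(len(S))]
    w=abs(S[:,2]-np.median(S[:,2]))<.012
    for _ in range(5):
        q=np.linalg.lstsq(A[w],S[w,2],rcond=None)[0];w=abs(S[:,2]-A@q)<.006
    print(c,len(S),w.sum(),'slope deg',np.degrees(q[:2]).round(1),'z at rail',q[2].round(4))
    m=(L[:,2]>.0)&(L[:,2]<.02)&(L[:,0]>-.0)&(L[:,0]<.03)&(abs(L[:,1])<.045);print('lip max x',np.percentile(L[m,0],98).round(4))
im=manip.get_image('wrist');save(im,'wrist3.png')
E
```

```text
time: 7.42
ee_pos: [0.5461, 0.1516, 0.1472]
tcp_rot: [[-0.075, 0.997, 0.001], [0.997, 0.075, 0.001], [0.001, 0.001, -1.0]]
ft_force: [0.1, -0.3, -3.4]
opening: 0.126
time: 8.05
ee_pos: [0.546, 0.1518, 0.1481]
tcp_rot: [[-0.075, 0.997, 0.004], [0.997, 0.075, 0.001], [0.001, 0.004, -1.0]]
ft_force: [-0.5, 0.4, -2.7]
opening: 0.129
[-0.0001, -0.0006, 0.0013, 0.0025, -0.0005, -0.0022]
[-0.0001, -0.0006, 0.0013, 0.0025, -0.0005, -0.0022]
top 404 400 slope deg [0.1 0.3] z at rail 0.011
lip max x 0.0126
scene 604 587 slope deg [0.5 0.6] z at rail 0.0111
lip max x 0.015
```

View pics/scene3.png

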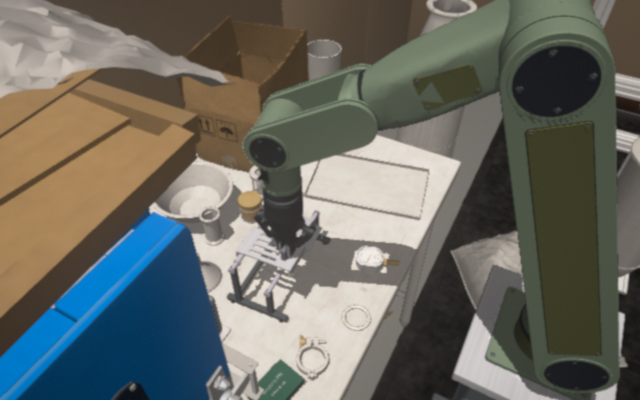

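The scene view and depth show the slotted plate level on the rail: slope under 1° and about 2 mm up. Now I'll ease it 3–4 mm toward +x and lift.

```bash

python3 -m inch '[[[0,0.004,0,0,0,0],[0,0.007,0,0,0,0],[0,0.007,-0.02,0,0,0],[0,0.007,-0.04,0,0,0],[0,0.007,-0.06,0,0,0]]]'
python3 -m inch '[[[0,0,-0.03,0,0,0],[0,0,-0.06,0,0,0],[0,0,-0.09,0,0,0],[0,0,-0.12,0,0,0],[0,0,-0.12,0,0,0]]]'
cat > place.py <<'E'
from mv import *
import sys
TY=12.4
c=np.array([.5359,-.2688]);v=np.array([np.cos(np.radians(TY)),np.sin(np.radians(TY))])
t=c-v*.0385
rel([*t,float(sys.argv[1])],toolR(TY,0))
E
python3 - <<'E'
from mv import *
im=manip.get_image('wrist');save(im,'wrist4.png')
im=manip.get_image('scene');save(im,'scene4.png')
E
python3 place.py .18
```

```text
time: 8.82
ee_pos: [0.5497, 0.152, 0.1792]
tcp_rot: [[-0.075, 0.997, 0.005], [0.997, 0.075, 0.001], [0.001, 0.005, -1.0]]
ft_force: [0.3, 0.5, -2.8]
opening: 0.126
time: 9.45
ee_pos: [0.5501, 0.1522, 0.2397]
tcp_rot: [[-0.075, 0.997, 0.007], [0.997, 0.075, 0.002], [0.001, 0.007, -1.0]]
ft_force: [0.7, 0.4, -2.2]
opening: 0.128
t 9.55 pos [0.5491 0.1519 0.2379] dist 0.436 turn deg 8.1 F [ 0.3 -0.3 -3. ] op 0.129
[-0.1696, -0.0332, 0.0229, 0.0004, -0.0001, -0.018]
[-0.3392, -0.0664, 0.0459, 0.0008, -0.0001, -0.036]
[-0.5088, -0.0996, 0.0688, 0.0012, -0.0002, -0.054]
[-0.6784, -0.1328, 0.0918, 0.0017, -0.0002, -0.072]
[-0.8479, -0.1659, 0.1147, 0.0021, -0.0003, -0.09]
```

View pics/wrist4.png

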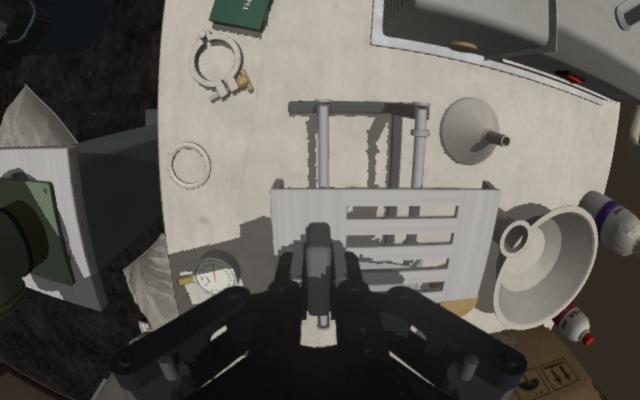

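View pics/scene4.png

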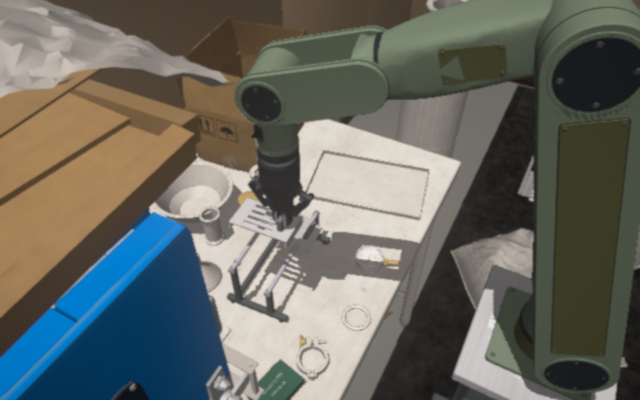

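The plate is free and level in the gripper, well above the plain plate. Now I'll carry it to the tray.

```bash

python3 -m inch '[[[-0.06,-0.01,0,0,0,-0.009],[-0.14,-0.025,0,0,0,-0.018],[-0.23,-0.045,0,0,0,-0.027],[-0.33,-0.065,0,0,0,-0.036],[-0.43,-0.085,0,0,0,-0.045]]]'
python3 place.py .18 
```

```text
time: 10.18
ee_pos: [0.5223, -0.0671, 0.2369]
tcp_rot: [[-0.146, 0.989, 0.002], [0.989, 0.146, 0.001], [0.001, 0.002, -1.0]]
ft_force: [0.7, -0.1, -3.2]
opening: 0.124
t 10.18 pos [ 0.5223 -0.0671  0.2369] dist 0.219 turn deg 4.0 F [ 0.7 -0.1 -3.2] op 0.124
[-0.0817, -0.0218, 0.0227, 0.0003, -0.0001, -0.0089]
[-0.1634, -0.0436, 0.0453, 0.0006, -0.0002, -0.0178]
[-0.2452, -0.0654, 0.068, 0.0009, -0.0003, -0.0267]
[-0.3269, -0.0872, 0.0906, 0.0012, -0.0004, -0.0356]
[-0.4086, -0.109, 0.1133, 0.0015, -0.0005, -0.0445]
```

```bash

python3 -m inch '[[[-0.09,-0.022,0.01,0,0,-0.009],[-0.18,-0.045,0.03,0,0,-0.018],[-0.27,-0.07,0.06,0,0,-0.027],[-0.35,-0.093,0.09,0,0,-0.036],[-0.408,-0.109,0.113,0.0015,0,-0.044]]]'
python3 place.py .031
python3 - <<'E'
from cl import *
s=manip.observe();p=np.array(s['ee_pos']);R=np.array(s['tcp_rot'])
B=np.c_[R[:,1],R[:,0],-R[:,2]]
for c in ['top','scene']:
    im=manip.get_image(c);save(im,c+'5.png');Q=cloud(im).reshape(-1,3);Q=Q[np.isfinite(Q).all(1)]
    L=(Q-p)@np.c_[R[:,1],np.cross([0,0,1],R[:,1]),[0,0,1]]
    m=(L[:,2]>-.025)&(L[:,2]<.012)&(L[:,0]>.015)&(L[:,0]<.10)&(abs(L[:,1])<.035);S=L[m]
    A=np.c_[S[:,:2],np.ones(len(S))];w=abs(S[:,2]-np.median(S[:,2]))<.01
    for _ in range(5):
        q=np.linalg.lstsq(A[w],S[w,2],rcond=None)[0];w=abs(S[:,2]-A@q)<.005
    print(c,len(S),w.sum(),'slope',np.degrees(q[:2]).round(2),'sheet top rel tcp',q[2].round(4))
E
```

```text
time: 10.8
ee_pos: [0.4978, -0.2769, 0.1793]
tcp_rot: [[-0.212, 0.977, -0.001], [0.977, 0.212, 0.002], [0.002, -0.001, -1.0]]
ft_force: [1.1, 0.4, -2.6]
opening: 0.122
t 10.80 pos [ 0.4978 -0.2769  0.1793] dist 0.148 turn deg 0.2 F [ 1.1  0.4 -2.6] op 0.122
[-0.0002, 0.0002, 0.0593, -0.0001, -0.0002, -0.0003]
[-0.0004, 0.0004, 0.1187, -0.0001, -0.0004, -0.0006]
[-0.0007, 0.0006, 0.178, -0.0002, -0.0006, -0.0009]
[-0.0009, 0.0008, 0.2373, -0.0003, -0.0009, -0.0012]
[-0.0011, 0.001, 0.2967, -0.0004, -0.0011, -0.0015]
top 669 662 slope [-0.18  0.24] sheet top rel tcp -0.0081
scene 488 480 slope [0.47 0.25] sheet top rel tcp -0.0104
```

View pics/top5.png

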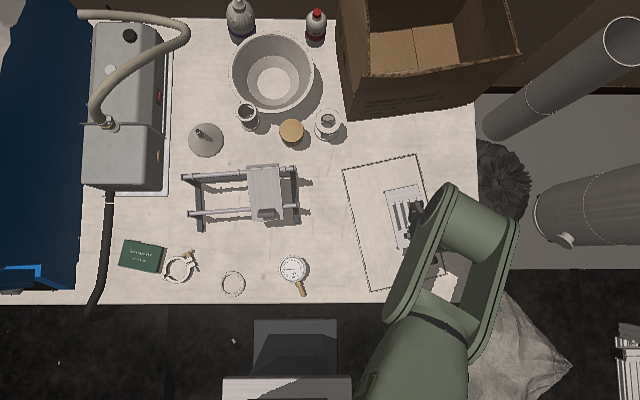

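The plate is level over the tray, and the plain plate is still on the rack at (265,190). Lowering it.

```bash

python3 -m inch '[[[0,0,0.06,0,0,0],[0,0,0.12,0,0,0],[0,0,0.18,0,0,0],[0,0,0.24,0,0,0],[-0.001,0.001,0.262,0,0,0]]]'
python3 place.py .033|head -1
python3 -m inch '[[[0,0,0.007,0,0,0],[0,0,0.014,0,0,0],[0,0,0.02,0,0,0],[0,0,0.024,0,0,0],[0,0,0.024,0,0,0]]]'
python3 place.py .033|head -1
```

```text
time: 11.52
ee_pos: [0.4986, -0.2743, 0.0481]
tcp_rot: [[-0.214, 0.977, -0.002], [0.977, 0.214, 0.003], [0.003, -0.002, -1.0]]
ft_force: [0.2, 0.2, -1.8]
opening: 0.129
t 11.53 pos [ 0.4986 -0.2743  0.0481] dist 0.015 turn deg 0.2 F [ 0.2  0.2 -1.8] op 0.129
time: 12.15
ee_pos: [0.4997, -0.2757, 0.0381]
tcp_rot: [[-0.213, 0.977, 0.001], [0.977, 0.213, 0.001], [0.0, 0.002, -1.0]]
ft_force: [-0.2, 0.4, -3.5]
opening: 0.124
t 12.15 pos [ 0.4997 -0.2757  0.0381] dist 0.005 turn deg 0.1 F [-0.2  0.4 -3.5] op 0.124
```

```bash

python3 -m inch '[[[0,0,0.002,0,0,0],[0,0,0.004,0,0,0],[0,0,0.006,0,0,0],[0,0,0.006,0,0,0],[0,0,0.006,0,0,0]]]'
```

```text
time: 12.78
ee_pos: [0.4998, -0.2756, 0.0349]
tcp_rot: [[-0.213, 0.977, 0.001], [0.977, 0.213, 0.001], [0.0, 0.001, -1.0]]
ft_force: [-0.0, -0.0, -2.2]
opening: 0.13
```

```bash

python3 -m inch '[[[0,0,0.001,0,0,0],[0,0,0.002,0,0,0],[0,0,0.003,0,0,0],[0,0,0.004,0,0,0],[0,0,0.004,0,0,0]]]'
```

```text
time: 13.4
ee_pos: [0.4997, -0.2756, 0.0329]
tcp_rot: [[-0.213, 0.977, 0.001], [0.977, 0.213, 0.001], [0.0, 0.001, -1.0]]
ft_force: [0.0, -0.4, -2.3]
opening: 0.128
```

```bash

python3 -m inch '[[[0,0,0.001,0,0,0],[0,0,0.002,0,0,0],[0,0,0.003,0,0,0],[0,0,0.003,0,0,0],[0,0,0.003,0,0,0]]]'
python3 -m inch '[[[0,0,0.001,0,0,0],[0,0,0.002,0,0,0],[0,0,0.002,0,0,0],[0,0,0.002,0,0,0],[0,0,0.002,0,0,0]]]'
```

```text
time: 14.02
ee_pos: [0.4997, -0.2756, 0.0315]
tcp_rot: [[-0.213, 0.977, 0.001], [0.977, 0.213, 0.001], [0.0, 0.001, -1.0]]
ft_force: [-0.6, -0.7, -1.8]
opening: 0.127
time: 14.65
ee_pos: [0.4998, -0.2756, 0.0306]
tcp_rot: [[-0.213, 0.977, 0.001], [0.977, 0.213, 0.001], [0.0, 0.001, -1.0]]
ft_force: [-0.6, -0.0, -1.1]
opening: 0.129
```

```bash

python3 -m inch '[[[0,0,0.001,0,0,0],[0,0,0.002,0,0,0],[0,0,0.003,0,0,0],[0,0,0.003,0,0,0],[0,0,0.003,0,0,0]]]'
```

```text
time: 15.28
ee_pos: [0.4998, -0.2756, 0.0305]
tcp_rot: [[-0.213, 0.977, 0.002], [0.977, 0.213, 0.0], [-0.0, 0.002, -1.0]]
ft_force: [-2.6, 2.9, 9.9]
opening: 0.13
```

It is in contact (z stopped at 0.0305, +10 N). Releasing.

```bash

python3 -m inch '[[[0,0,0,0,0,0],[0,0,0,0,0,0],[0,0,0,0,0,0],[0,0,0,0,0,0],[0,0,0,0,0,0]]]' 0
python3 -m inch '[[[0,0,-0.01,0,0,0],[0,0,-0.03,0,0,0],[0,0,-0.06,0,0,0],[0,0,-0.09,0,0,0],[0,0,-0.12,0,0,0]]]' 0.3
python3 -m inch '[[[0,0,-0.06,0,0,0],[0,0,-0.12,0,0,0],[0,0,-0.18,0,0,0],[0,0,-0.24,0,0,0],[0,0,-0.24,0,0,0]]]' 0.3
python3 - <<'E'
from wr import *
c=np.array([.5359,-.2688,0]);U=plateR(12.4,0)
for n in ['wrist','scene','top']:
    im=manip.get_image(n);save(im,n+'6.png')
    Q=(wcloud(im) if n=='wrist' else cloud(im)).reshape(-1,3);Q=Q[np.isfinite(Q).all(1)]
    L=(Q-c)@U
    m=(L[:,2]>.015)&(L[:,2]<.032)&(abs(L[:,0])<.09)&(abs(L[:,1])<.07);S=L[m]
    q=np.linalg.lstsq(np.c_[S[:,:2],np.ones(len(S))],S[:,2],rcond=None)[0]
    print(n,m.sum(),'slope',np.degrees(q[:2]).round(2),'z',q[2].round(4),'ext',S.min(0).round(3),S.max(0).round(3),'rect',cv2.minAreaRect(S[:,:2].astype(np.float32)))
    m=(L[:,2]>.045)&(L[:,2]<.065)&(abs(L[:,0])<.09)&(abs(L[:,1])<.07);print('  handle',m.sum(),L[m].mean(0).round(4))
    if n!='wrist':
        print([(round(r['conf'],2),np.round(r['point'],1),proj_pt(im,*r['point']).round(4)) for r in manip.mark_of(n,'plain_handle')[:1]])
E
```

```text
time: 15.9
ee_pos: [0.4997, -0.2757, 0.0289]
tcp_rot: [[-0.213, 0.977, 0.001], [0.977, 0.213, 0.001], [0.0, 0.001, -1.0]]
ft_force: [0.2, 0.1, -0.9]
opening: 0.503
time: 16.52
ee_pos: [0.4998, -0.2758, 0.0905]
tcp_rot: [[-0.213, 0.977, 0.002], [0.977, 0.213, 0.0], [-0.0, 0.002, -1.0]]
ft_force: [-0.4, -1.0, 0.5]
opening: 0.652
time: 17.15
ee_pos: [0.5007, -0.2764, 0.2123]
tcp_rot: [[-0.213, 0.977, 0.007], [0.977, 0.213, -0.003], [-0.004, 0.006, -1.0]]
ft_force: [0.5, 0.1, 0.1]
opening: 0.646
wrist 5820 slope [-0.11  0.17] z 0.0231 ext [-0.062 -0.038  0.015] [0.069 0.038 0.032] rect ((0.0037621408700942993, 3.053247928619385e-05), (0.07584105432033539, 0.13146807253360748), 89.6972427368164)
  handle 486 [-0.036   0.0011  0.0523]
scene 750 slope [-0.22  0.01] z 0.0226 ext [-0.06  -0.043  0.015] [0.07  0.042 0.032] rect ((0.0047911107540130615, -0.0007809586822986603), (0.08500733971595764, 0.13006901741027832), 89.85752868652344)
  handle 46 [-0.0356  0.0035  0.0519]
[(0.82, array([307.9, 228.1]), array([0.5484, 0.0551, 0.1277]))]
top 1167 slope [-0.    0.19] z 0.0222 ext [-0.062 -0.038  0.016] [0.068 0.039 0.031] rect ((0.002891950309276581, 0.0003753267228603363), (0.07632392644882202, 0.13011425733566284), 89.93106079101562)
  handle 78 [-0.0372  0.0014  0.052 ]
[(0.57, array([265., 211.]), array([0.5527, 0.0485, 0.1166]))]
```

View pics/scene6.png

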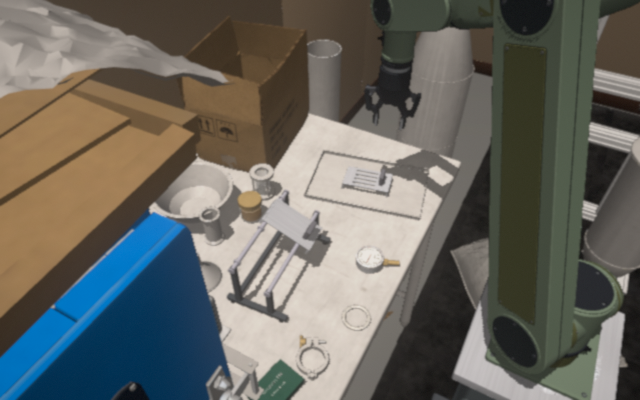

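View pics/wrist6.png

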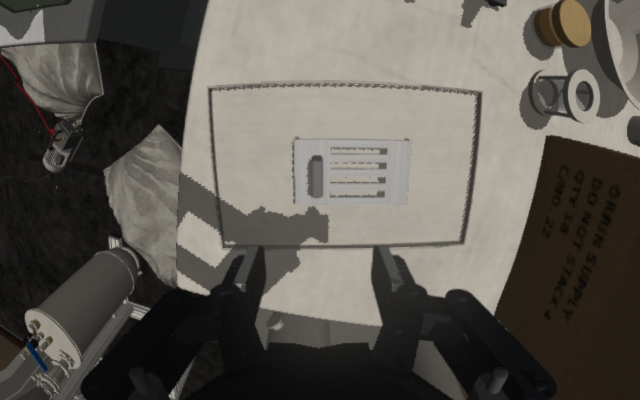

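The wrist view shows the slotted plate centred in the tray (about (352,172)) and aligned with it. The scene view shows the plain plate still hung at (292,222). I'll make one last check of the plain handle with the same depth measure as at the start, then hand in.

```bash
python3 - <<'E'
from cl import *
for c in ['top','scene']:
    im=manip.get_image(c);Q=cloud(im).reshape(-1,3);Q=Q[np.isfinite(Q).all(1)]
    s=np.array([.470,.042,-.166]);S=Q[(Q[:,1]>-.01)&(Q[:,1]<.1)&(Q[:,0]<.6)&(Q[:,0]>.5)]
    S=S[S[:,2]-(np.c_[S[:,:2],np.ones(len(S))]@s)>.022];print(c,len(S),S.mean(0).round(4))
s=manip.observe();print(s['time'],s['ft_force'],s['dq'])
print(manip.hand_in())
E
```

```text
top 106 [0.5452 0.0458 0.1243]
scene 84 [0.5454 0.0492 0.1243]
17.5 [ 0.2918428  -0.41744785 -0.86846304] [-2.30615235e-05 -1.97359196e-03 -5.23872517e-03  1.08535175e-03
  2.29359693e-03 -8.09182500e-04]
the job is handed in; nothing more can be done
None
```

The slotted plate is in the tray, released, and the job is handed in at about 17.5 s; the hand-in reports no verdict.

I gripped the slotted plate's handle square to the sloping plate and swung it up about the rail until it was level. I then eased it about 4 mm uphill, lifted it off, carried it over and lowered it until it touched the tray (about 10 N). Only then did I let go and pull back.

Last checks:
- **Level:** the plate is within 0.3° of level, and its sheet top reads 22–23 mm above the table against about 24 mm expected.
- **Position:** it lies within 1° of the tray's length, its centre about 3–5 mm from the tray's middle. The handle is about 36 mm from the middle along the tray and 1–4 mm across.
- **Plain plate:** its handle reads within 0.5 mm of its starting place by depth. The network's marks for it read up to about 11 mm off; I put that down to noise, as the depth measurement did not move.
- **Robot:** it is about 0.2 m above the table and clear of everything, and no force reading was above about 11 N.

No check failed.

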